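# Sweep the loose caps into the scoop pan

## Robot

A 7-joint arm with a two-finger parallel gripper is mounted at the origin on the work surface. World frame = base frame: x ahead of the robot, y to its left, z up, the work surface at z = 0. Lengths are in m, angles in degrees, forces in N, time in s.
With the tool pointing down it reaches from about 0.425 to 0.875 m from the base axis. Payload 4.7 kg.
Tool frame: the origin (TCP) lies on the mounting face of the last link; the fingertips stand tcp_to_tips ahead of it and the grasp point (between the pads) lies 164 mm ahead of it (tcp_to_tips is the distance from the TCP to the fingertips, in m); z points along the fingers, y is the line along which they close (so a half turn about z gives the same grasp; the last joint's range is limited). The gripper opens to 87 mm and grips with 3 to 60 N. Pads are 19 mm wide; open, the fingers measure 117 mm over their backs; the gripper's body (75 mm by 190 mm) begins 51 mm behind the grasp point.
Start: joints at [-65.713, 18.392, -4.016, 83.108, 1.295, 78.541, -3.26], TCP at [0.259, 0.596, 0.405] pointing down, gripper open.
Joint ranges: [-163.93, 163.93], [-17.29, 119.83], [-79.2, 71.16], [3.27, 140.29], [-89.18, 269.18], [5.43, 117.66], [-154.24, 154.24]. Speed limits (degrees/s): [147.25, 147.25, 180, 180, 180, 180, 180].

## Interface

Orientations are given as [roll, pitch, yaw] about the fixed x, y, z axes, in that order (R = Rz(yaw) Ry(pitch) Rx(roll)).
In Python, from cell import get_obs, read_camera, sign_off, tcp_to_tips gives the robot as it stands.
- The arm moves only by the tool drive_tool, never from a script. Its argument "rows" is one flat list of numbers, 7 for each row, row after row: the shift along the tool's x, y, z in m, then the turn, a rotation vector about the tool's x, y, z in rad, then the gripper command: -1 is shut, 1 is fully open, values between are in proportion. In form: [tx, ty, tz, rx, ry, rz, fingers, tx, ty, tz, rx, ry, rz, fingers, ...]. A call has 1 to 5 rows; each row shifts and turns the commanded pose from where the row before left it, along the tool's axes as they then stand; what a row does not reach is not made up. A row lasts 1/8 s, in which the tool goes at most 62.5 mm and 10.7 degrees, less where a joint would pass 70% of its speed; a pose out of reach is approached as far as the arm can. A call is refused whole if a number of a shift passes 0.0625 or a number of a turn 0.188, either way. A call with a gripper value outside its range is refused whole. The fingers move at their own pace and stop on an object; "grip_force" is the grip in N (left out, the last holds). Time passes only in rows, so rows that do not move let the fingers close. It gives the time, the measured TCP pose, the force, the opening and the grip force at its end, in the units of the state.
- get_obs(): the state, without advancing time (a new reading comes with each control period).
- read_camera(name): name is "scene" or "top" or "wrist"; returns a dict with "color" (480x640x3 uint8, blue, green, red), "fov_y" (degrees; the focal length in pixels is half the picture's height over the tangent of half this angle, whatever the lens; pixels are square), "cx", "cy" (the principal point, pixels), "cam_to_world" (4x4, takes a point from camera to world coordinates); the wrist camera has in their place "mount" (4x4, takes a point from camera to tool coordinates, whose origin is the TCP and whose axes are the flange's). Camera axes: x right, y up, looking along -z (the intrinsics and any distortion apply to the point x, -y, -z); pixel columns grow to the right and rows downward; lengths in m; the calibration is good to about 2 mm. A picture is of the moment at which its call begins: read the wrist's pose just before it. There is no depth.
- sign_off(): hands the job in; it is judged then, once.
The state is a dict: "time_s": time; "qpos": joint angles; "joint_velocities": joint speeds; "effort": joint torques, N m; "tool_pos": TCP position; "tool_rot": TCP orientation; "force": force on the tool from outside, world axes, zero at the start; "wrist_torque": the same for the moment, N m; "grip_width": finger opening in m; "grasp_force": force on a finger pad.
Only numpy, scipy, OpenCV 4.12 (cv2) and the standard library are available. Lean on these libraries where they do the work, as an engineer would, in place of code of your own. Each camera call takes 0.05 s, during which the arm holds its last target. There are 200 camera calls.

## Task

Three loose screw caps of different sizes lie about on the lab bench. Sweep each of them along the bench top with the fingertips, in through the open front of the flat steel scoop pan, until it lies wholly inside the pan. Do not pinch, press hard on or lift a cap, and leave the closed vial and jar and everything else standing where it is.

Things in the scene. Friction and masses are not known exactly. Their poses are not given: they have to be found in the camera images.
- cap_large: Loose blue plastic screw cap, a knurled disc lying flat on the bench, 40 mm in diameter and 18 mm high, 18 to 27 g. Origin: centre of its underside; z is up as it lies. It slides easily.
- cap_medium: Loose blue plastic screw cap, a knurled disc lying flat on the bench, 32 mm in diameter and 16 mm high, 14 to 21 g. Origin: centre of its underside; z is up as it lies. It slides easily.
- cap_small: Loose blue plastic screw cap, a knurled disc lying flat on the bench, 27 mm in diameter and 14 mm high, 10 to 15 g. Origin: centre of its underside; z is up as it lies. It slides easily.
- pan: Flat steel scoop pan, like a dustpan, fixed to the bench, open in front. Origin: on the bench top under its middle. Its x points from the open front to the back (black handle, 100 mm), its y across. Front edge at x = -90 mm, flush with the bench; a ramp rises 2 mm in 30 mm to a flat floor. Inner wall faces: back x = 88, sides y = -90 and +90 mm (full depth). Walls 30 mm high, 4 thick.
- vial: Closed sample vial standing among the caps: amber glass, blue cap on, 28 mm in diameter, 58 mm high, loose. Not to be moved. Origin: centre of its foot.
- jar: Closed sample jar standing among the caps: clear glass, blue cap on, 42 mm in diameter, 52 mm high, loose. Not to be moved. Origin: centre of its foot.
- beaker: Empty open glass beaker, 60 mm in diameter, 75 mm high, loose, on the far side of the bench. Not to be moved. Origin: centre of its foot.
- reagent: White plastic bottle with a blue cap, 60 mm in diameter, 130 mm high, loose, on the far side. Not to be moved. Origin: centre of its foot.
- weight: Brass balance weight with a neck, 30 mm in diameter, 36 mm high, loose, beyond the pan. Not to be moved. Origin: centre of its foot.
- spatula: Spatula of 190 mm lying flat along its own x axis, loose, on the far side. Not to be moved. Origin: its underside, near mid-length.
There are look-alikes about, which are no part of the job. What is shaped like the cap_small but pink is not meant.

How it is judged (in metres and radians):
At the end, for the whole second after the job is handed in: All three caps lie at rest wholly inside the pan: each whole cap behind the front edge and between the walls, not more than 30 mm above the bench. Vial, jar, beaker, bottle, weight and spatula are within 15 mm of where they began, and the standing ones upright to 0.35 rad (x of cap_large in the frame of pan between -0.07 and 0.09 m and y of cap_large in the frame of pan between -0.09 and 0.09 m and height (world z) of each of cap_large, cap_medium, cap_small below 0.03 m and linear speed of each of cap_large, cap_medium, cap_small below 0.02 m/s and x of cap_medium in the frame of pan between -0.074 and 0.09 m and y of cap_medium in the frame of pan between -0.09 and 0.09 m and x of cap_small in the frame of pan between -0.0765 and 0.09 m and y of cap_small in the frame of pan between -0.09 and 0.09 m and distance of each of vial, jar, beaker, reagent, weight, spatula from where it was at the start of the episode below 0.015 m and angle between each of vial, jar, beaker, reagent, weight's own z axis and vertical below 0.35 rad); the robot touches nothing.
It fails at once if a cap is lifted more than 30 mm off the bench (height (world z) of any of cap_large, cap_medium, cap_small above 0.03 m).
It fails at once if a cap is pinched or pressed by the fingers with more than 25 N (contact force between any of cap_large, cap_medium, cap_small and the fingers above 25 N).
It fails at once if the vial or jar is moved more than 15 mm or tipped ((distance of vial from where it was at the start of the episode above 0.015 m or angle between vial's own z axis and vertical above 0.35 rad) or (distance of jar from where it was at the start of the episode above 0.015 m or angle between jar's own z axis and vertical above 0.35 rad)).
It fails at once if the beaker, bottle, weight or spatula is moved more than 15 mm or tipped ((distance of beaker from where it was at the start of the episode above 0.015 m or angle between beaker's own z axis and vertical above 0.35 rad) or (distance of reagent from where it was at the start of the episode above 0.015 m or angle between reagent's own z axis and vertical above 0.35 rad) or (distance of weight from where it was at the start of the episode above 0.015 m or angle between weight's own z axis and vertical above 0.35 rad) or distance of spatula from where it was at the start of the episode above 0.015 m).
It also fails if it takes over 72 s, if anything falls off the work surface, if the arm or the gripper's body presses on something with over 40 N, if the wrist force passes 120 N, or if a joint passes its speed limit or range.

## Working session

There is one attempt and no reset: what is moved stays moved. The work goes in short steps, Python scripts to look and compute and a tool call to move; the robot and the scene stay as the last step left them, time stands still between calls to the robot, and variables do not carry over. Pictures are saved under pics/ and viewed, at most 10 in all, crops included, and the job is handed in when it is done.

Besides the shell and the picture viewer there is one more tool, called as a command line: name --argument value ..., lists and objects as JSON in quotes. drive_tool: Moves the arm, as the interface text tells. Its arguments: {"type":"object","properties":{"rows":{"type":"array","items":{"type":"number"}},"grip_force":{"type":"number"}},"required":["rows"]}

```bash
mkdir -p pics; ls; python3 - <<'E'
from cell import *
import cv2,numpy as np
print(get_obs(),tcp_to_tips)
for n in("top","scene"):
    c=read_camera(n);cv2.imwrite(f"pics/{n}0.png",c["color"]);print(n,{k:v for k,v in c.items() if k!="color"})
E
```

```text
pics
{'time_s': 0.0, 'qpos': array([-65.71248289,  18.43856131,  -4.01596443,  83.1751081 ,
         1.29604439,  78.53980389,  -3.26153501]), 'joint_velocities': array([-0.06318479, -0.09016597,  0.03069456,  0.01704161,  0.14670437,
        0.09199004,  0.01343127]), 'effort': array([ 4.60140018e-04, -4.91298938e+01, -4.03770916e-01, -3.12519801e+01,
       -6.39267359e-02,  4.39499435e-02,  2.02020183e-04]), 'tool_pos': array([0.2589223 , 0.59597999, 0.40366509]), 'tool_rot': array([-1.79891829e+02,  6.61270217e-03,  1.56521328e+02]), 'force': array([-0.48085694, -0.7825679 ,  0.12243258]), 'wrist_torque': array([-0.03014884,  0.03410558,  0.0481399 ]), 'grasp_force': 0.0, 'grip_width': 0.08708118103034737} 0.1822
top {'fov_y': 46.70205122799881, 'cx': 321.5307496834923, 'cy': 242.91429348332363, 'cam_to_world': array([[-0.01444117,  0.98679497, -0.16132931,  0.42579548],
       [-0.99987289, -0.01534185, -0.00433851,  0.01759227],
       [-0.00675631,  0.16124615,  0.98689109,  1.16449814],
       [ 0.        ,  0.        ,  0.        ,  1.        ]])}
scene {'fov_y': 45.64058847564994, 'cx': 327.6776239238279, 'cy': 240.88032868150256, 'cam_to_world': array([[ 0.46996178, -0.53612128,  0.7012203 ,  1.28056975],
       [ 0.88236836,  0.30667558, -0.35689797, -0.33020038],
       [-0.02370654,  0.78646301,  0.61718225,  0.6360464 ],
       [ 0.        ,  0.        ,  0.        ,  1.        ]])}
```

View pics/top0.png

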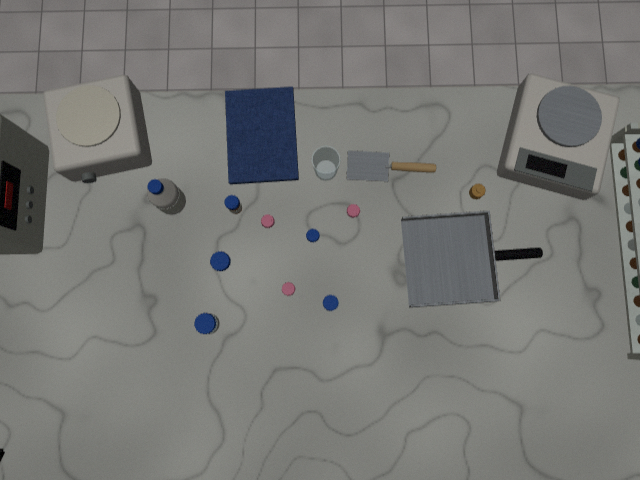

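View pics/scene0.png

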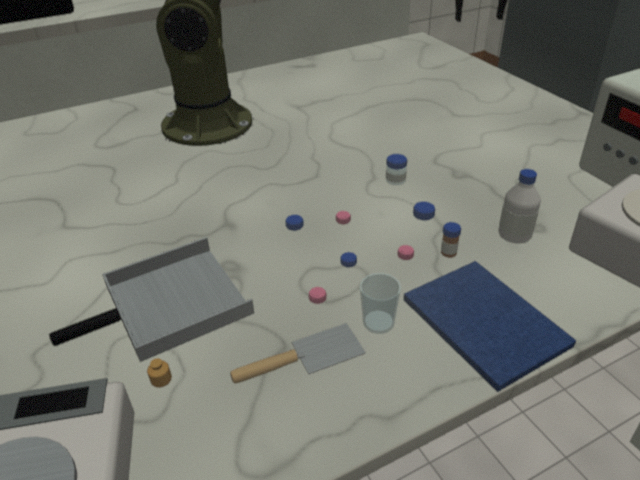

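Top view candidates: blue discs are at (220,261), (330,303) and (312,235), likely large, medium and small caps. Blue-topped containers are the vial (232,203), jar (205,323) and reagent (160,187). Pink look-alikes are at (267,221), (353,210) and (288,288). The pan opens to the left, near px 402–408, with its handle to the right. I'll measure and check a close crop.

```bash
cat > h.py <<'E'
from cell import *
import cv2,numpy as np
def ray(c,u,v,z,M=None):
    M=c["cam_to_world"] if M is None else M
    f=240/np.tan(np.radians(c["fov_y"]/2))
    d=M[:3,:3]@np.array([(u-c["cx"])/f,-(v-c["cy"])/f,-1]);o=M[:3,3]
    return (o+d*(z-o[2])/d[2])[:2]
def blobs(c,lo,hi,amin=40,amax=3000):
    m=cv2.inRange(cv2.cvtColor(c["color"],cv2.COLOR_BGR2HSV),lo,hi)
    n,_,s,ce=cv2.connectedComponentsWithStats(m)
    return [(ce[i],s[i]) for i in range(1,n) if amin<s[i][4]<amax]
BL=((108,170,60),(125,255,255))
PK=((165,80,80),(180,255,255))
E
python3 - <<'E'
from h import *
c=read_camera("top")
for n,k,z in(("blue",BL,.015),("pink",PK,.013)):
    for ce,s in blobs(c,*k): print(n,ce.round(),s[2:],ray(c,*ce,z).round(4), "z55",ray(c,*ce,.055).round(3))
for u,v,z in((402,217,.03),(408,305,.03),(488,213,.03),(497,300,.03),(402,217,0),(408,305,0),(326,160,.07),(497,255,.01),(540,252,.01)): print(u,v,z,ray(c,u,v,z).round(3))
a=cv2.resize(c["color"][170:350,180:320],None,fx=3,fy=3,interpolation=cv2.INTER_CUBIC);b=cv2.resize(c["color"][200:320,380:510],None,fx=3,fy=3,interpolation=cv2.INTER_CUBIC)
b=cv2.copyMakeBorder(b,0,180,0,0,0);a=np.hstack([cv2.resize(c["color"][170:350,180:350],None,fx=2.4,fy=3),b[:540]]);cv2.imwrite("pics/crop.png",a);print(a.shape)
E
```

```text
blue [154. 186.] [ 14  13 138] [0.7423 0.3779] z55 [0.731 0.365]
blue [231. 202.] [ 14  13 141] [0.7046 0.2126] z55 [0.695 0.206]
blue [313. 235.] [ 12  12 111] [0.6306 0.0414] z55 [0.623 0.041]
blue [220. 261.] [ 19  19 267] [0.5792 0.2357] z55 [0.574 0.228]
blue [330. 302.] [ 15  14 162] [0.4893 0.0068] z55 [0.487 0.007]
blue [205. 323.] [ 20  21 310] [0.451  0.2648] z55 [0.45  0.256]
pink [353. 210.] [ 13  12 127] [ 0.6828 -0.0449] z55 [ 0.673 -0.043]
pink [267. 221.] [ 13  13 128] [0.6634 0.1368] z55 [0.655 0.132]
pink [288. 288.] [ 13  12 127] [0.5196 0.0934] z55 [0.516 0.091]
402 217 0.03 [ 0.663 -0.146]
408 305 0.03 [ 0.481 -0.151]
488 213 0.03 [ 0.669 -0.325]
497 300 0.03 [ 0.488 -0.332]
402 217 0 [ 0.67 -0.15]
408 305 0 [ 0.482 -0.155]
326 160 0.07 [0.776 0.011]
497 255 0.01 [ 0.583 -0.344]
540 252 0.01 [ 0.588 -0.434]
(540, 798, 3)
```

View pics/crop.png

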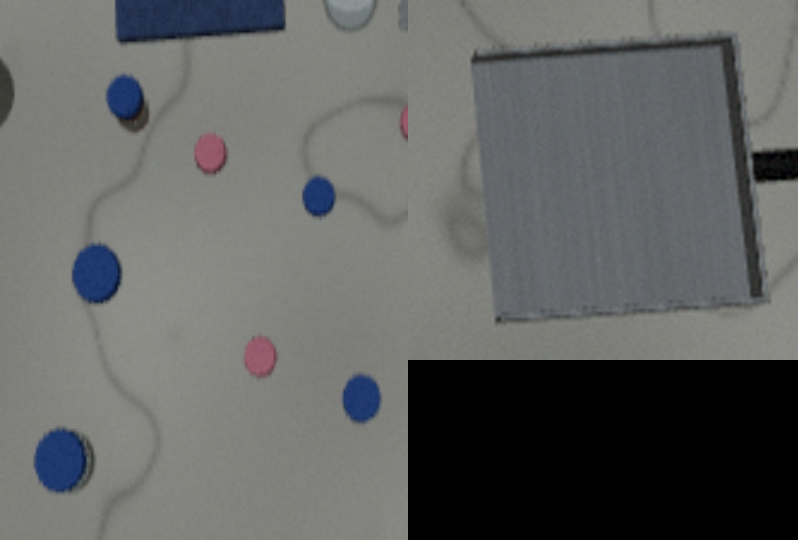

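The crop confirms it. The three flat blue caps are large (97,273), medium (362,398) and small (319,196). The vial and jar show bodies under their caps, and the pan's open front faces left (+y). I'll use the fingers part-open as a V-shaped yoke and push along −y. First I turn the tool to yaw 90.

drive_tool --rows '[0,0,0,0,0,0.18,-0.38,0,0,0,0,0,0.18,-0.38,0,0,0,0,0,0.18,-0.38,0,0,0,0,0,0.18,-0.38,0,0,0,0,0,0.18,-0.38]' --grip_force 5

```text
time_s: 0.78
tool_pos: [0.259, 0.5961, 0.4043]
tool_rot: [-180.0, 0.0, 104.6]
force: [-0.6, -0.4, -0.1]
grip_width: 0.0451
grasp_force: 0.0
```

drive_tool --rows '[0,0,0,0,0,0.18,-0.38,0,0,0,0,0,0.081,-0.38,-0.04,0.045,0,0,0,0,-0.38,-0.045,0.045,0,0,0,0,-0.38,-0.045,0.045,0,0,0,0,-0.38]'

```text
time_s: 1.4
tool_pos: [0.3934, 0.4663, 0.4045]
tool_rot: [180.0, 0.0, 90.0]
force: [1.0, 0.9, -0.8]
grip_width: 0.0272
grasp_force: 0.0
```

drive_tool --rows '[-0.045,0.045,0.0,0,0,0,-0.38,-0.045,0.045,0.0,0,0,0,-0.38,-0.045,0.045,0.0,0,0,0,-0.38,-0.036,0.05,0.04,0,0,0,-0.38,0,0,0.04,0,0,0,-0.38]'

```text
time_s: 2.02
tool_pos: [0.5716, 0.2991, 0.3306]
tool_rot: [179.8, 0.1, 89.5]
force: [-1.1, 1.1, -0.7]
grip_width: 0.0268
grasp_force: 0.0
```

```bash
cat >> h.py <<'E'
from scipy.spatial.transform import Rotation as R
def wrist():
    o=get_obs();c=read_camera("wrist")
    T=np.eye(4);T[:3,:3]=R.from_euler("xyz",o["tool_rot"],degrees=True).as_matrix();T[:3,3]=o["tool_pos"]
    return c,T@c["mount"],o
E
python3 - <<'E'
from h import *
c,M,o=wrist();print(o["tool_pos"],o["tool_rot"])
for ce,s in blobs(c,*BL,amin=200,amax=90000): print(ce.round(),s[2:],ray(c,*ce,.018,M).round(4),ray(c,*ce,.055,M).round(4))
for ce,s in blobs(c,*PK,amin=200,amax=90000): print("p",ce.round(),s[2:],ray(c,*ce,.014,M).round(4))
cv2.imwrite("pics/w1.png",c["color"])
E
```

```text
[0.57155796 0.29912434 0.33058051] [1.79759871e+02 1.03131637e-01 8.94839227e+01]
[575. 201.] [  67   53 2664] [0.7901 0.3193] [0.7627 0.3269]
[172. 282.] [  54   38 1538] [0.437  0.2486] [0.4542 0.2651]
[327. 291.] [  41   44 1425] [0.5791 0.2381] [0.5783 0.256 ]
```

View pics/w1.png

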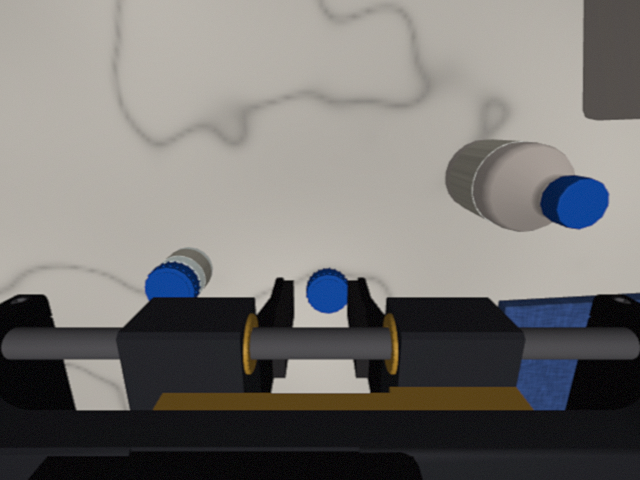

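The wrist view shows the large cap at px (327,291), centred between the fingers. The jar is at (172,282) and the reagent bottle at (520,190), both clear. Next I lower and sweep.

drive_tool --rows '[0,0,0.045,0,0,0,-0.38,0,0,0.045,0,0,0,-0.38,0,0,0.035,0,0,0,-0.38,0,0,0.011,0,0,0,-0.38,0,0,0,0,0,0,-0.38]'

```text
time_s: 2.7
tool_pos: [0.5674, 0.3051, 0.195]
tool_rot: [-180.0, 0.0, 90.0]
force: [0.6, 0.1, 0.7]
grip_width: 0.0269
grasp_force: 0.0
```

drive_tool --rows '[-0.01,0,0,0,0,0,-0.38,-0.01,0,0,0,0,0,-0.38,-0.01,0,0,0,0,0,-0.38,-0.01,0,0,0,0,0,-0.38,-0.01,0,0,0,0,0,-0.38]'

```text
time_s: 3.32
tool_pos: [0.5676, 0.2537, 0.1949]
tool_rot: [180.0, -0.0, 90.0]
force: [0.2, -0.3, 0.7]
grip_width: 0.0271
grasp_force: 0.1
```

drive_tool --rows '[-0.01,0,0,0,0,0,-0.38,-0.012,0,0,0,0,0,-0.38,-0.014,0,0,0,0,0,-0.38,-0.014,0,0,0,0,0,-0.38,-0.01,0,0,0,0,0,-0.38]'

```text
time_s: 3.95
tool_pos: [0.5676, 0.1932, 0.1947]
tool_rot: [-180.0, 0.0, 89.9]
force: [-0.1, 0.4, -0.0]
grip_width: 0.0273
grasp_force: 0.0
```

```bash
python3 - <<'E'
from h import *
c,M,o=wrist();print(o["tool_pos"])
for ce,s in blobs(c,*BL,amin=200,amax=90000): print(ce.round(),s[:],ray(c,*ce,.018,M).round(4))
t=read_camera("top")
for ce,s in blobs(t,*BL,amin=20): print("top",ce.round(),s[2:],ray(t,*ce,.015).round(4))
E
```

```text
[0.56757302 0.19320447 0.19470696]
[ 27. 182.] [   0  122   70  116 5680] [0.4364 0.2522]
[626. 287.] [604 274  36  29 510] [0.7186 0.1998]
[320. 313.] [ 292  296   57   32 1465] [0.5678 0.1855]
[320. 366.] [289 359  62  16 639] [0.5675 0.1545]
top [154. 186.] [ 14  13 138] [0.7421 0.3777]
top [232. 202.] [ 14  13 135] [0.705  0.2117]
top [312. 235.] [ 12  12 112] [0.6305 0.0415]
top [256. 265.] [ 11  18 135] [0.5688 0.1595]
top [330. 302.] [ 15  14 161] [0.4893 0.0067]
```

The cap is nested and centred at x≈0.568, y≈0.17. I'll lower 5 mm, shift +10 mm in x as I go, and keep sweeping.

drive_tool --rows '[-0.012,0.003,0.003,0,0,0,-0.38,-0.014,0.004,0.002,0,0,0,-0.38,-0.015,0.004,0,0,0,0,-0.38,-0.016,0,0,0,0,0,-0.38,-0.018,0,0,0,0,0,-0.38]'

```text
time_s: 4.68
tool_pos: [0.5785, 0.1183, 0.1897]
tool_rot: [180.0, 0.0, 90.0]
force: [-0.1, -0.2, 0.3]
grip_width: 0.0269
grasp_force: 0.0
```

drive_tool --rows '[-0.02,0,0,0,0,0,-0.38,-0.02,0,0,0,0,0,-0.38,-0.02,0,0,0,0,0,-0.38,-0.02,0,0,0,0,0,-0.38,-0.02,0,0,0,0,0,-0.38]'

```text
time_s: 5.3
tool_pos: [0.5785, 0.0182, 0.1898]
tool_rot: [180.0, -0.0, 90.0]
force: [0.6, -0.2, 0.4]
grip_width: 0.0271
grasp_force: 0.1
```

drive_tool --rows '[-0.02,0,0,0,0,0,-0.38,-0.02,0,0,0,0,0,-0.38,-0.02,0,0,0,0,0,-0.38,-0.02,0,0,0,0,0,-0.38,-0.015,0,0,0,0,0,-0.38]'

```text
time_s: 5.92
tool_pos: [0.5784, -0.077, 0.1898]
tool_rot: [180.0, 0.0, 90.0]
force: [0.5, 0.6, -0.0]
grip_width: 0.0269
grasp_force: 0.1
```

drive_tool --rows '[-0.012,0,0,0,0,0,-0.38,-0.012,0,0,0,0,0,-0.38,-0.012,0,0,0,0,0,-0.38,-0.012,0,0,0,0,0,-0.38,-0.012,0,0,0,0,0,-0.38]'

```text
time_s: 6.55
tool_pos: [0.5786, -0.1361, 0.1898]
tool_rot: [180.0, -0.0, 90.0]
force: [0.0, 0.2, 0.0]
grip_width: 0.0269
grasp_force: 0.1
```

drive_tool --rows '[-0.014,0,0,0,0,0,-0.38,-0.014,0,0,0,0,0,-0.38,-0.014,0,0,0,0,0,-0.38,-0.014,0,0,0,0,0,-0.38,-0.014,0,0,0,0,0,-0.38]'

```text
time_s: 7.18
tool_pos: [0.5785, -0.2064, 0.1897]
tool_rot: [180.0, -0.0, 90.0]
force: [0.5, -0.1, -0.2]
grip_width: 0.0267
grasp_force: 0.1
```

drive_tool --rows '[-0.012,0,0,0,0,0,-0.38,-0.01,0,0,0,0,0,-0.38,-0.008,0,0,0,0,0,-0.38,-0.005,0,0,0,0,0,-0.38,0,0,0,0,0,0,-0.38]'

```text
time_s: 7.8
tool_pos: [0.5785, -0.2407, 0.1897]
tool_rot: [180.0, 0.0, 90.0]
force: [0.4, -0.1, 0.3]
grip_width: 0.0268
grasp_force: 0.0
```

drive_tool --rows '[0.015,0,0,0,0,0,-0.38,0,0,-0.03,0,0,0,-0.38,0,0,-0.05,0,0,0,-0.5,0.03,0.01,-0.05,0,0,0,-0.6,0.05,0.02,0,0,0,0,-0.6]'

```text
time_s: 8.43
tool_pos: [0.6095, -0.1462, 0.3253]
tool_rot: [179.5, 0.1, 89.8]
force: [-0.2, 0.6, -0.3]
grip_width: 0.0181
grasp_force: 0.0
```

drive_tool --rows '[0.05,0.01,0,0,0,0,-0.6,0.05,0.01,0,0,0,0,-0.6,0.05,0.002,0,0,0,0,-0.6,0.05,0,0,0,0,0,-0.6,0.02,0,0,0,0,0,-0.6]'

```text
time_s: 9.05
tool_pos: [0.6296, 0.0807, 0.3195]
tool_rot: [-180.0, -0.1, 90.4]
force: [-0.9, -0.3, -0.2]
grip_width: 0.0174
grasp_force: 0.0
```

```bash
python3 - <<'E'
from h import *
c,M,o=wrist();print(o["tool_pos"],o["grip_width"])
for ce,s in blobs(c,*BL,amin=200,amax=90000): print(ce.round(),s[:],ray(c,*ce,.014,M).round(4))
t=read_camera("top")
for ce,s in blobs(t,*BL,amin=20): print("top",ce.round(),s[2:],ray(t,*ce,.016).round(4))
E
```

```text
[0.62956208 0.0807141  0.31948898] 0.01740689028633055
[41.  3.] [ 20   0  40  10 210] [0.4303 0.2475]
[424.  61.] [ 400   35   49   53 1919] [0.706  0.2117]
[322. 272.] [308 258  29  30 703] [0.6313 0.0424]
[162. 300.] [149 289  35  28 397] [0.4866 0.0147]
top [154. 186.] [ 14  14 142] [0.7418 0.3774]
top [229. 202.] [ 9 13 83] [0.7038 0.2174]
top [314. 235.] [ 9 13 84] [0.6309 0.0386]
top [460. 257.] [ 20  18 277] [ 0.5787 -0.2646]
top [330. 302.] [ 15  14 162] [0.4893 0.0068]
top [205. 323.] [ 21  20 316] [0.4507 0.264 ]
```

Large cap is in the pan at (0.579, −0.265). Next is the small cap at (0.631, 0.042).

drive_tool --rows '[0.003,0,0.03,0,0,0,-0.6,0,0,0.033,0,0,0,-0.6,0,0,0.033,0,0,0,-0.6,0,0,0.03,0,0,0,-0.6,0,0,0.003,0,0,0,-0.6]'

```text
time_s: 9.78
tool_pos: [0.6293, 0.075, 0.1885]
tool_rot: [-179.7, 0.1, 89.8]
force: [-0.4, 0.2, -0.5]
grip_width: 0.017
grasp_force: 0.0
```

drive_tool --rows '[-0.01,0,0,0,0,0,-0.6,-0.01,0,0,0,0,0,-0.6,-0.01,0,0,0,0,0,-0.6,-0.01,0,0,0,0,0,-0.6,-0.01,0,0,0,0,0,-0.6]'

```text
time_s: 10.4
tool_pos: [0.6306, 0.0268, 0.1911]
tool_rot: [180.0, -0.0, 90.0]
force: [0.6, -0.4, -0.4]
grip_width: 0.0173
grasp_force: 0.1
```

```bash
python3 - <<'E'
from h import *
c,M,o=wrist();print(o["tool_pos"],o["grip_width"])
for ce,s in blobs(c,*BL,amin=200,amax=90000): print(ce.round(),s[:],ray(c,*ce,.014,M).round(4))
E
```

```text
[0.63060703 0.02683246 0.19105297] 0.017320307673447697
[ 68. 315.] [ 49 300  42  28 785] [0.5029 0.0185]
[320. 316.] [302 302  37  26 787] [0.6308 0.0175]
```

drive_tool --rows '[-0.012,-0.001,0.001,0,0,0,-0.6,-0.014,-0.002,0.001,0,0,0,-0.6,-0.016,-0.002,0,0,0,0,-0.6,-0.018,-0.002,0,0,0,0,-0.6,-0.018,-0.002,0,0,0,0,-0.6]'

```text
time_s: 11.08
tool_pos: [0.6213, -0.0521, 0.1888]
tool_rot: [180.0, 0.0, 90.0]
force: [0.2, 0.1, 0.7]
grip_width: 0.0174
grasp_force: 0.0
```

drive_tool --rows '[-0.018,0,0,0,0,0,-0.6,-0.016,0,0,0,0,0,-0.6,-0.014,0,0,0,0,0,-0.6,-0.012,0,0,0,0,0,-0.6,-0.012,0,0,0,0,0,-0.6]'

```text
time_s: 11.7
tool_pos: [0.6216, -0.1229, 0.1887]
tool_rot: [180.0, -0.0, 90.0]
force: [0.3, -0.0, 0.2]
grip_width: 0.0172
grasp_force: 0.1
```

drive_tool --rows '[-0.012,0,0,0,0,0,-0.6,-0.012,0,0,0,0,0,-0.6,-0.012,0,0,0,0,0,-0.6,-0.012,0,0,0,0,0,-0.6,-0.012,0,0,0,0,0,-0.6]'

```text
time_s: 12.32
tool_pos: [0.6215, -0.1833, 0.1887]
tool_rot: [180.0, -0.0, 90.0]
force: [0.0, -0.5, 0.8]
grip_width: 0.0174
grasp_force: 0.1
```

drive_tool --rows '[-0.01,0,0,0,0,0,-0.6,-0.008,0,0,0,0,0,-0.6,-0.004,0,0,0,0,0,-0.6,0,0,0,0,0,0,-0.6,0.015,0,0,0,0,0,-0.6]'

```text
time_s: 12.95
tool_pos: [0.6213, -0.19, 0.1888]
tool_rot: [180.0, 0.0, 89.9]
force: [-0.0, 0.4, -0.8]
grip_width: 0.0174
grasp_force: 0.0
```

drive_tool --rows '[0,0,-0.03,0,0,0,-0.6,0,0,-0.05,0,0,0,-0.55,0.02,-0.01,-0.05,0,0,0,-0.55,0.04,-0.03,0,0,0,0,-0.55,0.04,-0.03,0,0,0,0,-0.55]'

```text
time_s: 13.58
tool_pos: [0.5508, -0.0867, 0.3195]
tool_rot: [179.9, -0.1, 90.1]
force: [-0.3, 0.5, -1.1]
grip_width: 0.02
grasp_force: 0.0
```

drive_tool --rows '[0.04,-0.03,0,0,0,0,-0.55,0.04,-0.03,0,0,0,0,-0.55,0.04,0,0,0,0,0,-0.55,0.01,0,0,0,0,0,-0.55,0,0,0,0,0,0,-0.55]'

```text
time_s: 14.2
tool_pos: [0.4914, 0.0415, 0.3188]
tool_rot: [180.0, 0.0, 90.1]
force: [0.4, -1.1, 0.1]
grip_width: 0.0194
grasp_force: 0.0
```

```bash
python3 - <<'E'
from h import *
c,M,o=wrist();print(o["tool_pos"],o["grip_width"])
for ce,s in blobs(c,*BL,amin=200,amax=90000): print(ce.round(),s[:],ray(c,*ce,.016,M).round(4))
for ce,s in blobs(c,*PK,amin=200,amax=90000): print("p",ray(c,*ce,.014,M).round(4))
t=read_camera("top")
for ce,s in blobs(t,*BL,amin=20): print("top",ce.round(),s[2:],ray(t,*ce,.016).round(4))
E
```

```text
[0.49140611 0.04151314 0.3187895 ] 0.019363489410878218
[317. 268.] [ 300  250   36   37 1019] [0.4892 0.0077]
p [0.661  0.1354]
p [0.5191 0.0929]
p [ 0.6793 -0.0412]
top [154. 186.] [ 14  13 139] [0.7419 0.3775]
top [232. 202.] [ 14  13 142] [0.7045 0.2123]
top [439. 238.] [ 13  12 122] [ 0.621  -0.2232]
top [460. 257.] [ 20  18 279] [ 0.5786 -0.2645]
top [205. 323.] [ 21  20 316] [0.4506 0.2641]
```

Small cap is in at (0.621, −0.223). The medium cap, at (0.489, 0.0075), gets a diagonal sweep toward x≈0.53.

drive_tool --rows '[0.004,-0.002,0.03,0,0,0,-0.55,0,0,0.033,0,0,0,-0.55,0,0,0.033,0,0,0,-0.55,0,0,0.03,0,0,0,-0.55,0,0,0.003,0,0,0,-0.55]'

```text
time_s: 14.92
tool_pos: [0.4886, 0.043, 0.1878]
tool_rot: [-179.7, 0.1, 89.9]
force: [-0.1, -0.3, 0.5]
grip_width: 0.0195
grasp_force: 0.0
```

drive_tool --rows '[-0.01,0,0,0,0,0,-0.55,-0.01,0,0,0,0,0,-0.55,-0.01,0,0,0,0,0,-0.55,-0.01,0,0,0,0,0,-0.55,-0.01,0,0,0,0,0,-0.55]'

```text
time_s: 15.55
tool_pos: [0.4896, -0.0062, 0.19]
tool_rot: [180.0, -0.0, 90.0]
force: [-0.1, 0.5, 0.7]
grip_width: 0.0195
grasp_force: 0.1
```

```bash
python3 - <<'E'
from h import *
c,M,o=wrist();print(o["tool_pos"],o["grip_width"])
for ce,s in blobs(c,*BL,amin=200,amax=90000): print(ce.round(),s[:],ray(c,*ce,.016,M).round(4))
E
```

```text
[ 0.48959837 -0.00618432  0.19002019] 0.01949510605454258
[320. 316.] [300 303  42  25 848] [ 0.4899 -0.0139]
[320. 363.] [299 359  43   9 244] [ 0.4899 -0.0411]
```

drive_tool --rows '[-0.012,0.003,0,0,0,0,-0.55,-0.012,0.004,0,0,0,0,-0.55,-0.012,0.004,0,0,0,0,-0.55,-0.012,0.004,0,0,0,0,-0.55,-0.012,0.004,0,0,0,0,-0.55]'

```text
time_s: 16.23
tool_pos: [0.5088, -0.0663, 0.1897]
tool_rot: [180.0, -0.0, 90.0]
force: [0.7, 0.4, 0.0]
grip_width: 0.0198
grasp_force: 0.1
```

drive_tool --rows '[-0.012,0.005,0,0,0,0,-0.55,-0.012,0.005,0,0,0,0,-0.55,-0.012,0.005,0,0,0,0,-0.55,-0.012,0.004,0,0,0,0,-0.55,-0.012,0.003,0,0,0,0,-0.55]'

```text
time_s: 16.85
tool_pos: [0.5308, -0.1262, 0.1897]
tool_rot: [180.0, -0.0, 90.0]
force: [-0.0, -0.4, 0.2]
grip_width: 0.0199
grasp_force: 0.1
```

```bash
python3 - <<'E'
from h import *
c,M,o=wrist();print(o["tool_pos"],o["grip_width"])
for ce,s in blobs(c,*BL,amin=200,amax=90000): print(ce.round(),s[:],ray(c,*ce,.016,M).round(4))
E
```

```text
[ 0.53078556 -0.12617675  0.18971563] 0.019888561324640737
[320. 317.] [300 303  41  25 835] [ 0.5309 -0.1339]
[320. 363.] [298 360  46  10 303] [ 0.5309 -0.1612]
```

drive_tool --rows '[-0.012,0,0,0,0,0,-0.55,-0.012,0,0,0,0,0,-0.55,-0.012,0,0,0,0,0,-0.55,-0.012,0,0,0,0,0,-0.55,-0.012,0,0,0,0,0,-0.55]'

```text
time_s: 17.52
tool_pos: [0.5305, -0.1863, 0.1897]
tool_rot: [180.0, -0.0, 90.0]
force: [0.0, 0.0, 0.1]
grip_width: 0.0196
grasp_force: 0.1
```

drive_tool --rows '[-0.008,0,0,0,0,0,-0.55,-0.005,0,0,0,0,0,-0.55,0,0,0,0,0,0,-0.55,0.015,0,0,0,0,0,-0.55,0,0,-0.03,0,0,0,-0.55]'

```text
time_s: 18.15
tool_pos: [0.5297, -0.1799, 0.2176]
tool_rot: [-179.7, -0.2, 90.2]
force: [1.2, 0.2, 0.6]
grip_width: 0.0198
grasp_force: 0.0
```

drive_tool --rows '[0,0,-0.05,0,0,0,-0.55,0.02,0,-0.05,0,0,0,-0.55,0.05,0,0,0,0,0,-0.55,0.05,0,0,0,0,0,-0.55,0,0,0,0,0,0,-0.55]'

```text
time_s: 18.77
tool_pos: [0.5305, -0.0568, 0.3197]
tool_rot: [-180.0, -0.2, 90.6]
force: [-0.1, -0.8, -0.6]
grip_width: 0.0198
grasp_force: 0.0
```

```bash
python3 - <<'E'
from h import *
t=read_camera("top");print(get_obs()["tool_pos"])
for ce,s in blobs(t,*BL,amin=20): print("top",ce.round(),s[2:],ray(t,*ce,.016).round(4))
cv2.imwrite("pics/end.png",t["color"])
E
```

```text
[ 0.5303919  -0.05985139  0.31972892]
top [154. 186.] [ 14  14 140] [0.7418 0.3775]
top [231. 202.] [ 14  13 143] [0.7043 0.2124]
top [439. 238.] [ 13  12 123] [ 0.621  -0.2234]
top [460. 257.] [ 20  18 279] [ 0.5787 -0.2644]
top [440. 281.] [ 16  15 182] [ 0.5306 -0.2201]
top [205. 323.] [ 21  20 315] [0.4507 0.264 ]
```

View pics/end.png

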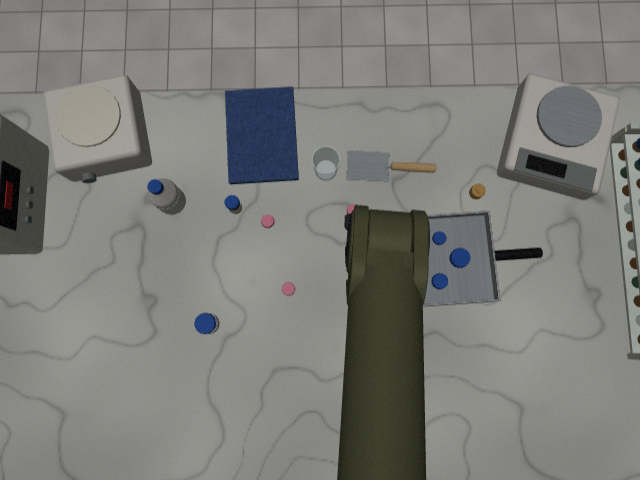

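All three caps lie well inside the pan, at px (439,238), (460,257) and (440,281). Everything else is where it was.

```bash
python3 -c "
from cell import *
print(sign_off())"
```

```text
the job is handed in; nothing more can be done
None
```

All three caps are inside the pan, the final top view shows nothing else moved, and I handed the job in at about 19 s of the 72 s limit; no verdict was returned.

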